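# Shut the vents and stack three food tubs

## Robot

A 7-joint arm with a two-finger parallel gripper is mounted at the origin on a cart in front of the work surface, level with it; the furniture and walls round the work are solid. World frame = base frame: x ahead of the robot, y to its left, z up, the work surface at z = 0. Lengths are in m, angles in rad, forces in N, time in s.
With the tool pointing down it reaches from about 0.425 to 0.925 m from the base axis. Payload 6.8 kg.
Tool frame: the origin (TCP) lies at the very end of the fingers, on their centre line; the grasp point (between the pads) lies 19 mm behind it; z points along the fingers, x is the direction in which the jaws open and shut, and the axes are right-handed (so a half turn about z gives the same grasp; the last joint's range is limited). The gripper opens to 85 mm and grips with 20 to 120 N. Pads are 22 mm wide; open, the fingers measure 114 mm over their backs; the gripper's body (76 mm by 85 mm) begins 54 mm behind the grasp point. The pads swing forward as they close: fully open they stand 13 mm farther back than shut.
Start: joints at [1.034, 0.477, 0.022, 1.555, -0.011, 1.109, -0.083], TCP at [0.281, -0.614, 0.231] pointing down, gripper open.
Joint ranges: [-2.96, 2.96], [-0.34, 2.1], [-1.41, 1.46], [0.24, 2.44], [-1.37, 4.51], [0.17, 1.92], [-2.96, 2.96]. Speed limits (rad/s): [2.39, 2.39, 3.14, 3.14, 3.14, 3.14, 3.14].

## Interface

Orientations are given as a rotation vector (axis times angle).
In Python, from bench import * gives the robot as it stands.
- The arm moves only by the tool servo_tool, never from a script. Its argument "increments" is one flat list of numbers, 7 for each row, row after row: the shift along the tool's x, y, z in mm, then the turn, a rotation vector about the tool's x, y, z in rad, then the finger opening in mm, from 0 to 85.4. In form: [tx, ty, tz, wx, wy, wz, fingers, tx, ty, tz, wx, wy, wz, fingers, ...]. A call has exactly 8 rows; each row shifts and turns the commanded pose from where the row before left it, along the tool's axes as they then stand; what a row does not reach is not made up. A row lasts 1/8 s, in which the tool goes at most 62.5 mm and 10.7 degrees, less where a joint would pass 70% of its speed; a pose out of reach is approached as far as the arm can. A call is refused whole if a number of a shift passes 62.5 or a number of a turn 0.188, either way. A call with a gripper value outside its range is refused whole. The fingers move at their own pace and stop on an object; "squeeze" is the grip in N (left out, the last holds). Time passes only in rows, so rows that do not move let the fingers close, or fill a call up. It gives the time, the measured TCP pose, the force and the opening at its end, in the units of the state.
- get_obs(): the state, without advancing time (a new reading comes with each control period).
- grab_frame(name): name is "scene" or "top" or "wrist"; returns (picture, depth): 420x560x3 uint8, red, green, blue; 420x560 float32, m along the optical axis (not along the pixel's ray), 0 where there is no reading.
- calibration(name): a dict with "fx", "fy", "cx", "cy" (pixels), "eye" and "orientation" of the camera in the world; the wrist camera has in their place "T_tool_cam" (4x4, takes a point from camera to tool coordinates, whose origin is the TCP and whose axes are the tool frame's). Camera axes: x right, y up, looking along -z (the intrinsics and any distortion apply to the point x, -y, -z); pixel columns grow to the right and rows downward; lengths in m; the calibration is good to about 2 mm. A picture is of the moment at which its call begins: read the wrist's pose just before it. calibration takes no time and is no camera call.
- hand_in(): hands the job in, once; it reports no verdict.
The state is a dict: "clock": time; "joints": joint angles; "qvel": joint speeds; "tau": joint torques, N m; "tcp_pos": TCP position; "orientation": TCP orientation; "contact_force": force on the tool from outside, world axes, zero at the start; "moment": the same for the moment, N m; "grip_width": finger opening in m.
Only numpy, scipy, OpenCV 4.12 (cv2) and the standard library are available. Lean on these libraries where they do the work, as an engineer would, in place of code of your own. Each camera call takes 0.05 s, during which the arm holds its last target.

## Task

First press the raised vent buttons of the tall and the middle-height food tub down flush with their lids. Then, leaving the tall tub where it stands, stack the middle-height tub on it and after that the low tub on top, each lined up so that its corner feet sit fully in the recesses of the lid below. Do not tip the tubs over or push the other kitchen things about.

Things in the scene. Friction and masses are not known exactly. Their poses are not given: they have to be found in the camera images.
- tall_tub_center (a point): Centre, half-way up, of the tall tub: loose, 124 (x) x 62 (y) x 100 mm from feet to lid top, about 0.6 kg. x along its length, z up; a half turn is the same. White, plain upright sides (grip across the 62 mm), grey lid fixed on. In its lid 4 corner recesses, 17 mm square, 5 mm deep, inside a 3 mm rim, at x +-50.5, y +-19.5 mm; its underside has 4 round tapered feet there, 12 mm wide, 6.5 high. Vent raised.
- middle_tub_center (a point): Centre, half-way up, of the middle-height tub: loose, 124 (x) x 62 (y) x 70 mm from feet to lid top, about 0.4 kg. x along its length, z up; a half turn is the same. Same design, lid recesses and feet as the tall tub. Vent raised. Best gripped in its upper half, 25 mm below the lid top. Seated on the tall tub, its centre is 80 mm above the tall tub's centre.
- low_tub_center (a point): Centre, half-way up, of the low tub: loose, 124 (x) x 62 (y) x 56 mm from feet to lid top, about 0.3 kg. x along its length, z up; a half turn is the same. Same design and feet as the tall tub, but its vent is shut already and does not move. Best gripped 25 mm below the lid top. Seated on the middle-height tub, its centre is 58 mm above that tub's centre.
- tall_tub_vent (a joint): Vent button of the tall tub: white disc 24 mm across at the middle of the lid. Value = how far it is pressed, 0 (top 8 mm above the lid) to 0.008 m (flush with the lid, shut). Needs about 5 N to move, has no return spring and stays where it is left.
- middle_tub_vent (a joint): Vent button of the middle-height tub: white disc 24 mm across at the middle of the lid. Value = how far it is pressed, 0 (top 8 mm above the lid) to 0.008 m (flush with the lid, shut). Needs about 5 N to move, has no return spring and stays where it is left.
- tall_tub_vent_top (a point): Centre of the top face of the tall tub's vent button; z up.
- middle_tub_vent_top (a point): Centre of the top face of the middle-height tub's vent button; z up.
- bowl: White bowl, 110 mm across, 49 mm high, a bystander; origin under its centre.
- spice_jar: Spice jar with a dark cap, 41 mm across, 105 mm high, a bystander; origin under its centre.
- dredger: Steel shaker with a side handle, 74 x 105 mm, 112 mm high, a bystander; origin under its centre.
- tin: Food tin, 76 mm across, 58 mm high, a bystander; origin under its centre.

How it is judged:
On the way, in this order (a step that is already met when the one before it is completed fails the run):
1. both vent buttons are pressed flush (at least 6.5 of 8 mm) (value of joint each of tall_tub_vent, middle_tub_vent above 0.0065 m), for 0.2 s.
2. the middle-height tub is seated on the tall tub, its feet in the lid's recesses (all of step 1 and horizontal distance between middle_tub_center and tall_tub_center below 0.007 m and z of middle_tub_center in the frame of tall_tub_center between 0.0775 and 0.0825 m and angle between the x axis of middle_tub_center and the x axis of tall_tub_center, either way round below 0.08 rad and angle between middle_tub_center's own z axis and vertical below 0.04 rad), for 0.2 s.
3. the low tub is seated on the middle-height tub, its feet in the lid's recesses (all of step 2 and horizontal distance between low_tub_center and middle_tub_center below 0.007 m and z of low_tub_center in the frame of middle_tub_center between 0.0555 and 0.0605 m and angle between the x axis of low_tub_center and the x axis of middle_tub_center, either way round below 0.08 rad and angle between low_tub_center's own z axis and vertical below 0.04 rad), for 0.2 s.
At the end, for the whole second after the job is handed in: Both vents pressed at least 6.5 of 8 mm; middle tub on tall, low on middle, feet in the recesses (centres within 7 mm, height within 2.5 mm of seated, long sides within 0.08 rad, upright within 0.04 rad); tall tub upright and within 40 mm of its start (all of step 3 and distance of tall_tub_center from where it was at the start of the episode below 0.04 m and angle between tall_tub_center's own z axis and vertical below 0.04 rad); the robot touches nothing.
It fails at once if the bowl is pushed more than 30 mm or tipped over (distance of bowl from where it was at the start of the episode above 0.03 m or angle between bowl's own z axis and vertical above 0.4 rad).
It fails at once if the spice jar is pushed more than 30 mm or tipped over (distance of spice_jar from where it was at the start of the episode above 0.03 m or angle between spice_jar's own z axis and vertical above 0.4 rad).
It fails at once if the dredger is pushed more than 30 mm or tipped over (distance of dredger from where it was at the start of the episode above 0.03 m or angle between dredger's own z axis and vertical above 0.4 rad).
It fails at once if the tin is pushed more than 30 mm or tipped over (distance of tin from where it was at the start of the episode above 0.03 m or angle between tin's own z axis and vertical above 0.4 rad).
It fails at once if a tub is tipped by more than 0.5 rad (angle between any of tall_tub_center, middle_tub_center, low_tub_center's own z axis and vertical above 0.5 rad).
It also fails if it takes over 70 s, if anything falls off the work surface, if the arm or the gripper's body presses on something with over 40 N, if the wrist force passes 120 N, or if a joint passes its speed limit or range.

## Working session

There is one attempt and no reset: what is moved stays moved. The work goes in short steps, Python scripts to look and compute and a tool call to move; the robot and the scene stay as the last step left them, time stands still between calls to the robot, and variables do not carry over. Pictures are saved under pics/ and viewed, and the job is handed in when it is done.

Besides the shell and the picture viewer there is one more tool, called after ">>>" as name(argument=value, ...) on one line, values as JSON. servo_tool: Moves the arm, as the interface text tells. Its arguments: {"type":"object","properties":{"increments":{"type":"array","items":{"type":"number"}},"squeeze":{"type":"number"}},"required":["increments"]}

```bash
ls; mkdir -p pics; python3 - <<'E'
from bench import *
import cv2,numpy as np
np.set_printoptions(precision=4,suppress=True)
o=get_obs();print(o)
for n in ["scene","top"]:
    p,d=grab_frame(n);cv2.imwrite(f"pics/{n}0.png",p[:,:,::-1]);np.savez(f"pics/{n}0.npz",p=p,d=d)
    print(n,calibration(n))
print(calibration("wrist"))
E
```

```text
pics
{'clock': 0.0, 'joints': array([ 1.0339,  0.4778,  0.0223,  1.5564, -0.0115,  1.1093, -0.0831]), 'qvel': array([-0.0007, -0.0006,  0.0014, -0.0013, -0.0006, -0.    ,  0.001 ]), 'tau': array([  0.0002, -59.6461,   1.608 , -28.1204,   0.0125,   0.0094,
        -0.    ]), 'tcp_pos': array([ 0.2804, -0.6134,  0.2303]), 'orientation': array([-2.6425,  1.6975,  0.0025]), 'contact_force': array([ 1.2999,  0.3028, -0.4281]), 'moment': array([-0.0091, -0.0077, -0.0231]), 'grip_width': 0.08538562498168409}
scene {'fx': 407.4776917031649, 'fy': 407.4776917031649, 'cx': 272.8327243735399, 'cy': 207.83911390556653, 'eye': array([0.1514, 0.4453, 0.7565]), 'orientation': array([ 0.3184, -0.8691, -2.3056])}
top {'fx': 437.27222235149264, 'fy': 437.27222235149264, 'cx': 280.50593995540936, 'cy': 217.03942641721815, 'eye': array([0.4514, 0.02  , 1.0394]), 'orientation': array([ 0.0583, -0.1012, -1.5898])}
{'fx': 311.4420409556251, 'fy': 311.4420409556251, 'cx': 273.44248257813217, 'cy': 211.69105303282413, 'T_tool_cam': array([[ 1.    ,  0.    ,  0.0006,  0.    ],
       [ 0.0002, -0.9467, -0.3222, -0.0827],
       [ 0.0005,  0.3222, -0.9467, -0.1421],
       [ 0.    ,  0.    ,  0.    ,  1.    ]])}
```

View pics/scene0.png

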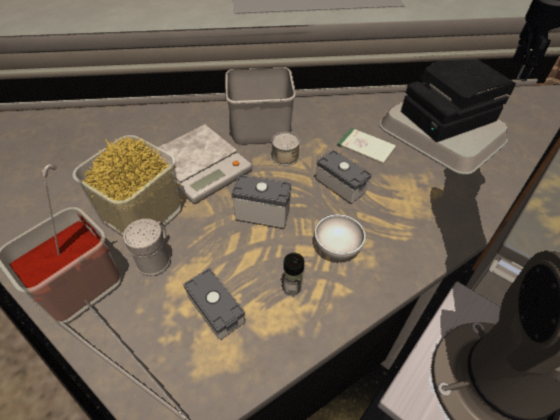

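View pics/top0.png

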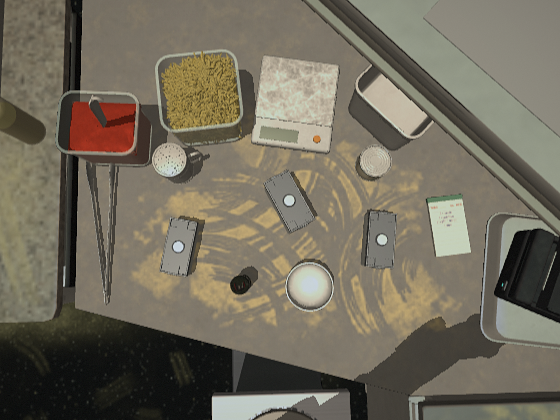

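The scene view shows three grey-lidded tubs at (216,300), (263,200) and (343,175). In the top view their vents are at (178,247), (289,200) and (381,240). Next I'll measure lid heights and poses from depth.

```bash
cat > h.py <<'E'
from bench import *
import cv2,numpy as np
from scipy.spatial.transform import Rotation as R
np.set_printoptions(precision=4,suppress=True)
def cam(n,o=None):
    c=calibration(n)
    if n=="wrist":
        T=np.eye(4);T[:3,:3]=R.from_rotvec(o['orientation']).as_matrix();T[:3,3]=o['tcp_pos'];T=T@c['T_tool_cam']
    else:
        T=np.eye(4);T[:3,:3]=R.from_rotvec(c['orientation']).as_matrix();T[:3,3]=c['eye']
    return c,T
def cloud(d,c,T):
    v,u=np.mgrid[:d.shape[0],:d.shape[1]]
    P=np.stack([(u-c['cx'])/c['fx']*d,-(v-c['cy'])/c['fy']*d,-d],-1)
    return P@T[:3,:3].T+T[:3,3]
def toplane(uv,z,c,T):
    uv=np.atleast_2d(uv).astype(float)
    r=np.stack([(uv[:,0]-c['cx'])/c['fx'],-(uv[:,1]-c['cy'])/c['fy'],-np.ones(len(uv))],-1)@T[:3,:3].T
    return T[:3,3]+r*((z-T[2,3])/r[:,2])[:,None]
def down(yaw): # tool x along yaw, z down
    x=np.array([np.cos(yaw),np.sin(yaw),0]);z=np.array([0,0,-1.]);return np.stack([x,np.cross(z,x),z],1)
def rel(o,p,yaw):
    "shift in tool axes (mm), total yaw about tool z, and tilt fix"
    Rc=R.from_rotvec(o['orientation']);d=Rc.as_matrix().T@(np.array(p)-o['tcp_pos'])*1000
    w=(Rc.inv()*R.from_matrix(down(yaw))).as_rotvec();return d,w
E
python3 - <<'E'
from h import *
for n,seeds in [("top",[(178,247),(289,200),(381,240)]),("scene",[(212,297),(262,187),(344,166)])]:
    f=np.load(f"pics/{n}0.npz");c,T=cam(n);W=cloud(f['d'],c,T)
    print(n,'table z',np.median(W[260:275,180:220,2]) if n=="top" else '')
    for s in seeds:
        x,y=s; win=W[y-3:y+4,x-3:x+4].reshape(-1,3); vt=np.median(win,0)
        # lid region: around seed, height within
        yy,xx=np.mgrid[:420,:560]
        near=(np.hypot(W[...,0]-vt[0],W[...,1]-vt[1])<.09)&(f['d']>0)
        lid=near&(abs(W[...,2]-(vt[2]-.008))<.012)
        L=W[lid];zl=np.median(L[:,2])
        k,lab=cv2.connectedComponents(lid.astype(np.uint8));m=lab==lab[y,x]
        L=W[m]; (cx,cy),(a,b),ang=cv2.minAreaRect((L[:,:2]*1000).astype(np.float32))
        if a<b: ang-=90;a,b=b,a
        print(s,'vent',vt,'lidz',np.median(L[:,2]),'rect',cx,cy,a,b,ang)
E
```

```text
top table z 4.792751348459134e-06
(178, 247) vent [0.4883 0.2228 0.0554] lidz 0.05446224325390481 rect 488.86541748046875 222.94436645507812 127.70408630371094 63.43389129638672 -11.635345458984375
(289, 200) vent [ 0.5828 -0.0257  0.1043] lidz 0.0987625135613821 rect 581.8969116210938 -25.247806549072266 127.90084838867188 62.17085647583008 27.186063766479492
(381, 240) vent [ 0.4937 -0.2294  0.0745] lidz 0.06866791136466494 rect 494.2989501953125 -230.83853149414062 127.51332092285156 63.18091583251953 -6.6805419921875
scene table z 
(212, 297) vent [0.49   0.2253 0.0574] lidz 0.05618031718439559 rect 489.8489990234375 224.21798706054688 128.02381896972656 62.96719741821289 -11.677352905273438
(262, 187) vent [ 0.5792 -0.0224  0.106 ] lidz 0.1001154599183599 rect 583.4876708984375 -24.539588928222656 126.73656463623047 65.48399353027344 27.304494857788086
(344, 166) vent [ 0.4939 -0.2277  0.0761] lidz 0.07019120528777889 rect 495.5103454589844 -229.41363525390625 126.90072631835938 65.28296661376953 -7.414085388183594
```

Lid heights come out at 0.055, 0.099 and 0.069 m against the expected 0.056, 0.100 and 0.070, and the rectangles at about 127 x 63 mm against 124 x 62. That identifies the low tub (left), tall (centre) and middle (right). Both views agree to about 1.5 mm. I'll start with the tall vent.

```bash
python3 - <<'E'
from h import *
o=get_obs()
print(rel(o,[.5815,-.025,.18],np.radians(-62.8)))
E
```

```text
(array([-409.8885, -518.4699,   51.0621]), array([ 0.0001,  0.0017, -0.046 ]))
```

>>> servo_tool(increments=[-29, -37, 3, 0, 0, 0, 0, -29, -37, 3, 0, 0, 0, 0, -29, -37, 3, 0, 0, 0, 0, -29, -37, 3, 0, 0, 0, 0, -29, -37, 3, 0, 0, 0, 0, -29, -37, 3, 0, 0, 0, 0, -29, -37, 3, 0, 0, 0, 0, -29, -37, 3, 0, 0, 0, 0], squeeze=60)

```text
clock: 1.1
tcp_pos: [0.4537, -0.2783, 0.207]
orientation: [2.643, -1.698, -0.001]
contact_force: [0.4, 0.1, -0.2]
grip_width: -0.0002
```

>>> servo_tool(increments=[-30, -37, 4, 0, 0, 0, 0, -30, -37, 4, 0, 0, 0, 0, -30, -37, 4, 0, 0, 0, 0, -30, -37, 4, 0, 0, 0, 0, -29, -37, 5, 0, 0, 0, 0, -29, -37, 6, 0, 0, -0.046, 0, 0, 0, 0, 0, 0, 0, 0, 0, 0, 0, 0, 0, 0, 0])

```text
clock: 2.1
tcp_pos: [0.5808, -0.0263, 0.1798]
orientation: [2.68, -1.637, -0.001]
contact_force: [0.0, -0.2, 0.0]
grip_width: 0.0002
```

```bash
cat > w.py <<'E'
from h import *
import sys
def shot(tag,name="wrist"):
    o=get_obs();p,d=grab_frame(name);c,T=cam(name,o)
    cv2.imwrite(f"pics/{tag}.png",p[:,:,::-1]);np.savez(f"pics/{tag}.npz",p=p,d=d);return o,p,cloud(d,c,T),d
def lidrect(W,d,xy,z,rad=.085,tol=.012):
    m=(np.hypot(W[...,0]-xy[0],W[...,1]-xy[1])<rad)&(d>0)&(abs(W[...,2]-z)<tol)
    k,lab,st,_=cv2.connectedComponentsWithStats(m.astype(np.uint8))
    m=lab==(1+np.argmax(st[1:,4]));L=W[m]
    r=cv2.minAreaRect((L[:,:2]*1000).astype(np.float32));(cx,cy),(a,b),ang=r
    if a<b: ang-=90;a,b=b,a
    return np.array([cx,cy,a,b,ang,np.median(L[:,2])*1000])
E
python3 - <<'E'
from w import *
o,p,W,d=shot("w1");print(o['clock'],o['tcp_pos'],o['orientation'],o['grip_width'],o['contact_force'])
print(lidrect(W,d,[.5825,-.025],.1))
print(rel(o,[.5825,-.025,.115],np.radians(-62.8)))
E
```

```text
2.1 [ 0.5808 -0.0263  0.1798] [ 2.6802 -1.6366 -0.0011] 0.00015665656255496642 [ 0.0172 -0.2172  0.0012]
[584.5507 -24.1844 125.396   62.167   27.2451  99.1814]
(array([-0.3849, -2.2277, 64.8062]), array([ 0.0014, -0.    , -0.0003]))
```

View pics/w1.png

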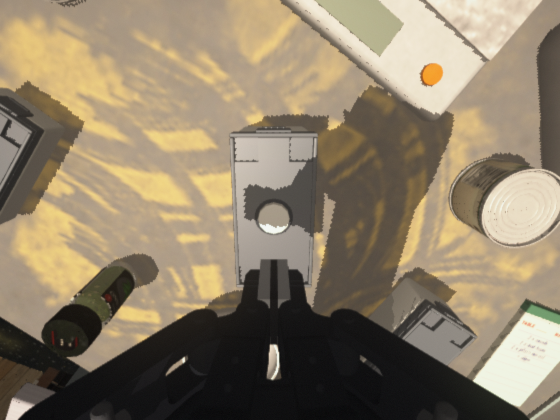

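The wrist view shows the tall lid centred near (273,215), with its vent at (273,217) and the fingertips ahead of it at (272,265). I'll check the vent position by ray casting in all views.

```bash
cat >> w.py <<'E'
def vent(p,n,o,seed,z,r=25):
    c,T=cam(n,o);g=cv2.cvtColor(p,cv2.COLOR_RGB2GRAY)
    x,y=seed;s=g[y-r:y+r,x-r:x+r]
    t,b=cv2.threshold(s,0,255,cv2.THRESH_OTSU)
    k,lab,st,ce=cv2.connectedComponentsWithStats(b)
    i=1+np.argmax(st[1:,4]-0*st[1:,4]);(cc,rr)=cv2.minEnclosingCircle(np.argwhere(lab==i)[:,::-1].astype(np.float32))
    uv=[cc[0]+x-r,cc[1]+y-r];return uv,rr,toplane(uv,z,c,T)[0],2*rr/c['fx']*np.linalg.norm(T[:3,3]-toplane(uv,z,c,T)[0])
E
python3 - <<'E'
from w import *
for n,s in [("top",[(178,247,.056),(289,200,.108),(381,240,.078)]),("scene",[(212,297,.056),(262,187,.108),(344,166,.078)])]:
    f=np.load(f"pics/{n}0.npz")
    for a in s: print(n,vent(f['p'],n,None,a[:2],a[2],9))
f=np.load("pics/w1.npz");o=get_obs();print(vent(f['p'],"wrist",o,(273,217),.108,20))
c,T=cam("wrist",o);print(toplane([273.5,217],.108,c,T))
# wrist lid edges mask points
W=cloud(f['d'],c,T)
for z,tol in [(.1,.004),(.1,.002)]: print(lidrect(W,f['d'],[.5825,-.025],z,tol=tol))
for n in ["top","scene"]:
    f=np.load(f"pics/{n}0.npz");c,T=cam(n);W=cloud(f['d'],c,T)
    for xy,z in [((.489,.2235),.0555),((.583,-.025),.0995),((.495,-.23),.0695)]: print(n,lidrect(W,f['d'],xy,z,tol=.005))
E
```

```text
top ([177.62068939208984, 246.46551704406738], 5.059937953948975, array([0.4895, 0.2233, 0.056 ]), np.float64(0.023255880579915792))
top ([288.9375, 200.1875], 5.187976837158203, array([ 0.5819, -0.0253,  0.108 ]), np.float64(0.022341852174740648))
top ([381.6666669845581, 239.5], 5.069068908691406, array([ 0.4946, -0.23  ,  0.078 ]), np.float64(0.023052360733818934))
scene ([212.5, 296.5], 6.041623115539551, array([0.4909, 0.2238, 0.056 ]), np.float64(0.024000618400232362))
scene ([261.3333330154419, 186.0], 4.772706985473633, array([ 0.5811, -0.022 ,  0.108 ]), np.float64(0.021258248469180487))
scene ([344.0, 165.0], 4.472236156463623, array([ 0.4945, -0.2281,  0.078 ]), np.float64(0.022294303093112592))
([272.5, 225.84375], 21.9864444732666, array([ 0.5793, -0.0269,  0.108 ]), np.float64(0.032464938604172135))
[[ 0.5858 -0.0244  0.108 ]]
[583.6862 -25.4337 123.461   62.1672  27.1631  99.4891]
[583.5237 -25.474  123.1769  62.0582  27.121   99.4976]
top [489.0006 222.8913 127.2563  63.1892 -11.9767  54.7819]
top [582.1678 -25.065  126.6392  62.1048  27.4208  99.003 ]
top [ 494.772  -230.952   126.5346   63.1626   -6.6158   68.9273]
scene [490.3786 224.1123 126.8551  62.9523 -11.8063  56.3672]
scene [583.6085 -24.5622 126.5531  65.4716  27.4349 100.3186]
scene [ 495.5225 -229.4152  126.8762   65.283    -7.4141   70.334 ]
```

```bash
python3 - <<'E'
from h import *
o=get_obs()
print(rel(o,[.5835,-.0253,.112],np.radians(-62.8)))
E
```

```text
(array([-0.3716, -3.3598, 68.0242]), array([ 0.0012, -0.0003, -0.0018]))
```

>>> servo_tool(increments=[-0.4, -3.4, 30, 0, 0, 0, 0, 0, 0, 30, 0, 0, 0, 0, 0, 0, 8, 0, 0, 0, 0, 0, 0, 3, 0, 0, 0, 0, 0, 0, 2.5, 0, 0, 0, 0, 0, 0, 2.5, 0, 0, 0, 0, 0, 0, 2, 0, 0, 0, 0, 0, 0, 1.5, 0, 0, 0, 0])

```text
clock: 3.15
tcp_pos: [0.5848, -0.0238, 0.1014]
orientation: [-2.681, 1.636, -0.002]
contact_force: [-0.4, -1.7, 4.8]
grip_width: 0.0004
```

>>> servo_tool(increments=[0, 0, 0.5, 0, 0, 0, 0, 0, 0, 0.5, 0, 0, 0, 0, 0, 0, 0.5, 0, 0, 0, 0, 0, 0, 0.5, 0, 0, 0, 0, 0, 0, 0, 0, 0, 0, 0, 0, 0, 0, 0, 0, 0, 0, 0, 0, 0, 0, 0, 0, 0, 0, 0, 0, 0, 0, 0, 0])

```text
clock: 4.15
tcp_pos: [0.5848, -0.0238, 0.1]
orientation: [-2.681, 1.637, -0.002]
contact_force: [-2.1, -0.5, 11.6]
grip_width: 0.0002
```

```bash
python3 - <<'E'
from h import *
o=get_obs()
print(rel(o,[.495,-.230,.16],np.radians(-97)))
E
```

```text
(array([142.38  , 174.0533, -60.0341]), array([-0.0015, -0.0005,  0.5968]))
```

>>> servo_tool(increments=[0, 0, -50, 0, 0, 0, 0, 35.6, 43.5, -4, 0, 0, 0, 0, 35.6, 43.5, -3, 0, 0, 0, 0, 35.6, 43.5, -3, 0, 0, 0, 0, 35.6, 43.5, 0, 0, 0, 0.149, 0, 0, 0, 0, 0, 0, 0.149, 0, 0, 0, 0, 0, 0, 0.149, 0, 0, 0, 0, 0, 0, 0.149, 0])

```text
clock: 5.15
tcp_pos: [0.4936, -0.2296, 0.158]
orientation: [2.076, -2.357, -0.003]
contact_force: [-0.3, -0.3, 1.0]
grip_width: 0.0002
```

```bash
python3 - <<'E'
from w import *
o,p,W,d=shot("w2");print(o['clock'],o['tcp_pos'],o['orientation'],o['qvel'])
for t in (.004,.002): print(lidrect(W,d,[.495,-.23],.0695,tol=t))
print(rel(o,[.495,-.2300,.08],np.radians(-97)))
E
```

```text
5.15 [ 0.4936 -0.2296  0.158 ] [ 2.0761 -2.3568 -0.003 ] [-0.2043 -0.0077  0.242   0.0129 -0.1087 -0.014  -1.0807]
[ 496.1882 -230.8289  123.4337   62.0049   -6.7507   69.3059]
[ 496.1652 -230.8312  123.3706   62.0124   -6.7318   69.3149]
(array([ 0.2313, -1.5946, 77.9798]), array([ 0.0019,  0.0007, -0.0043]))
```

View pics/w2.png

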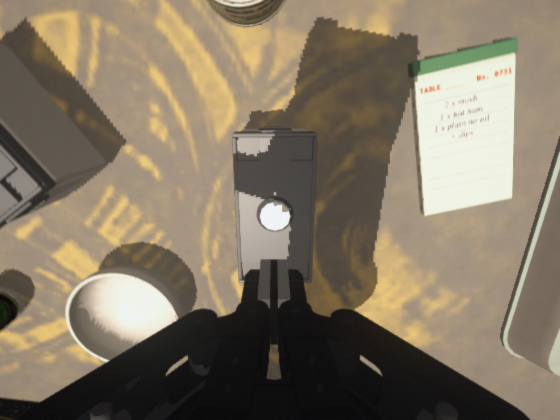

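```bash
python3 - <<'E'
from w import *
o=get_obs();print(o['clock'],o['tcp_pos'],o['qvel'])
print(rel(o,[.4956,-.2305,.070],np.radians(-96.8)))
E
```

```text
5.2 [ 0.4937 -0.2295  0.158 ] [ 0.015   0.0013 -0.0242 -0.0027  0.0221  0.0018  0.2197]
(array([ 0.8187, -2.1502, 88.0001]), array([ 0.0018,  0.0007, -0.0131]))
```

>>> servo_tool(increments=[0.8, -2, 35, 0, 0, 0, 0, 0, 0, 31, 0, 0, 0, 0, 0, 0, 10, 0, 0, 0, 0, 0, 0, 3, 0, 0, 0, 0, 0, 0, 3, 0, 0, 0, 0, 0, 0, 3, 0, 0, 0, 0, 0, 0, 2.5, 0, 0, 0, 0, 0, 0, 1, 0, 0, 0, 0])

```text
clock: 6.2
tcp_pos: [0.4971, -0.2312, 0.0709]
orientation: [-2.082, 2.351, -0.002]
contact_force: [-0.2, -0.3, 3.9]
grip_width: 0.0
```

>>> servo_tool(increments=[0, 0, 0.5, 0, 0, 0, 0, 0, 0, 0.5, 0, 0, 0, 0, 0, 0, 0.5, 0, 0, 0, 0, 0, 0, 0, 0, 0, 0, 0, 0, 0, 0, 0, 0, 0, 0, 0, 0, 0, 0, 0, 0, 0, 0, 0, 0, 0, 0, 0, 0, 0, 0, 0, 0, 0, 0, 0])

```text
clock: 7.2
tcp_pos: [0.4971, -0.2313, 0.07]
orientation: [-2.082, 2.352, -0.002]
contact_force: [-1.3, 0.8, 14.0]
grip_width: 0.0
```

>>> servo_tool(increments=[0, 0, -45, 0, 0, 0, 0, 0, 0, -45, 0, 0, 0, 30, 0, 0, 0, 0, 0, 0, 85, 0, 0, 0, 0, 0, 0, 85, 0, 0, 0, 0, 0, 0, 85, 0, 0, 0, 0, 0, 0, 85, 0, 0, 0, 0, 0, 0, 85, 0, 0, 0, 0, 0, 0, 85])

```text
clock: 8.2
tcp_pos: [0.4963, -0.2309, 0.1586]
orientation: [2.083, -2.352, -0.0]
contact_force: [-0.2, -0.3, 0.1]
grip_width: 0.0849
```

```bash
python3 - <<'E'
from w import *
o,p,W,d=shot("w3");print(o['clock'],o['tcp_pos'],o['grip_width'],abs(o['qvel']).max())
for t in (.004,.002): print(lidrect(W,d,[.495,-.23],.0695,tol=t))
c,T=cam("wrist",o)
q,d2=grab_frame("top");c,T=cam("top");W2=cloud(d2,c,T);np.savez("pics/top1.npz",p=q,d=d2);cv2.imwrite("pics/top1.png",q[:,:,::-1])
print(lidrect(W2,d2,[.583,-.025],.0995,tol=.005))
E
```

```text
8.2 [ 0.4963 -0.2309  0.1586] 0.08494989302589542 0.0029931947206706046
[ 496.2694 -230.879   123.3944   62.1773   -6.6772   69.397 ]
[ 496.2987 -230.872   123.3987   62.0774   -6.7434   69.4072]
[581.4695 -25.6065 126.8287  62.4336  27.351   98.9087]
```

View pics/w3.png

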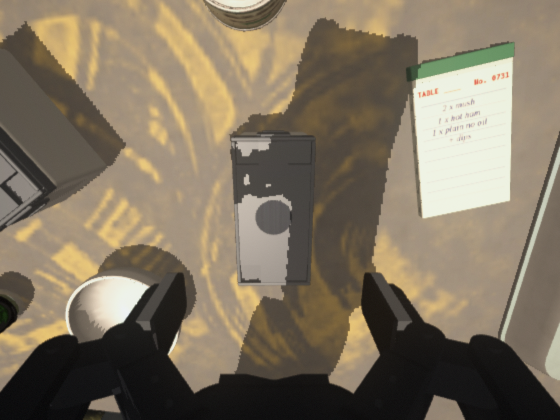

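The wrist view shows the vent now flat (273,216) and the lid centred between the fingers. Descending to grasp.

```bash
python3 - <<'E'
from w import *
o=get_obs();print(rel(o,[.4963,-.2309,.020],np.radians(-96.72)))
E
```

```text
(array([ -0.083 ,   0.0637, 138.7401]), array([ 0.0001,  0.    , -0.004 ]))
```

>>> servo_tool(increments=[0, 0, 40, 0, 0, -0.004, 85, 0, 0, 40, 0, 0, 0, 85, 0, 0, 35, 0, 0, 0, 85, 0, 0, 20, 0, 0, 0, 85, 0, 0, 4, 0, 0, 0, 85, 0, 0, 0, 0, 0, 0, 60, 0, 0, 0, 0, 0, 0, 50, 0, 0, 0, 0, 0, 0, 40], squeeze=40)

```text
clock: 9.3
tcp_pos: [0.4971, -0.2313, 0.0208]
orientation: [-2.087, 2.347, -0.003]
contact_force: [-0.9, 1.2, 2.6]
grip_width: 0.0613
```

>>> servo_tool(increments=[0, 0, 0, 0, 0, 0, 40, 0, 0, 0, 0, 0, 0, 40, 0, 0, 0, 0, 0, 0, 40, 0, 0, -5, 0, 0, 0, 40, 0, 0, -10, 0, 0, 0, 40, 0, 0, -20, 0, 0, 0, 40, 0, 0, -25, 0, 0, 0, 40, 0, 0, 0, 0, 0, 0, 40])

```text
clock: 10.3
tcp_pos: [0.4977, -0.2315, 0.0816]
orientation: [-2.086, 2.347, -0.005]
contact_force: [1.3, 0.0, -3.1]
grip_width: 0.0613
```

```bash
python3 - <<'E'
from w import *
o,p,W,d=shot("w4");print(o['clock'],o['tcp_pos'],o['orientation'],o['grip_width'],o['contact_force'],o['moment'])
z=o['tcp_pos'][2]-.0214+.0694
for t in (.006,.003): print(lidrect(W,d,o['tcp_pos'][:2],z,tol=t))
E
```

```text
10.3 [ 0.4977 -0.2315  0.0816] [-2.086   2.3465 -0.0054] 0.061271583948628375 [ 1.254   0.0008 -3.106 ] [-0.029  -0.0332 -0.0125]
[ 518.7285 -232.6369   99.3484   97.4414  -57.2678  130.1405]
[ 516.7761 -239.9655   81.8341   77.4514   -6.649   130.252 ]
```

View pics/w4.png

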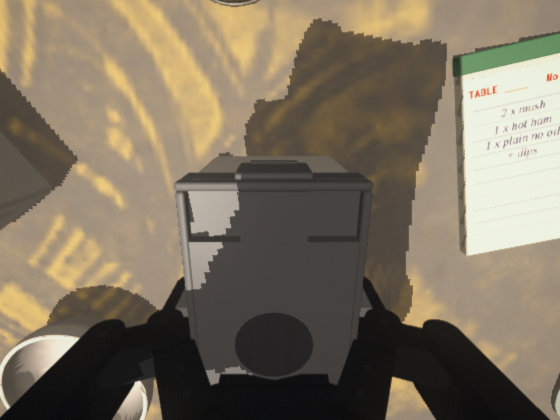

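The held tub fills the view, with its lid's far edge at row about 180 and sides at columns 180 and 368. I'll measure it in the tool frame.

```bash
cat >> w.py <<'E'
def held(d,zt=None):
    c=calibration("wrist");P=cloud(d,c,c['T_tool_cam'])
    vis=(d>0)&(abs(P[...,0])<.04)&(P[...,1]>-.03)&(P[...,1]<.075)
    core=vis&(P[...,1]>.005)&(P[...,1]<.05)&(abs(P[...,0])<.025)
    z0=np.median(P[core][:,2]); 
    m=core&(abs(P[...,2]-z0)<.004);L=P[m]
    A=np.c_[L[:,:2],np.ones(len(L))];k=np.linalg.lstsq(A,L[:,2],rcond=None)[0]
    m2=(d>0)&(abs(P[...,2]-P[...,:2]@k[:2]-k[2])<.0035)&(abs(P[...,0])<.045)&(P[...,1]>-.02)&(P[...,1]<.09)
    n,lab,st,_=cv2.connectedComponentsWithStats(m2.astype(np.uint8));Q=P[lab==(1+np.argmax(st[1:,4]))]
    print('plane slopes',k[:2],'z mm',k[2]*1000,'x range',Q[Q[:,1]>.02][:,0].min()*1000,Q[Q[:,1]>.02][:,0].max()*1000,'ymax',Q[:,1].max()*1000)
    E=[]
    for y in np.arange(.025,.056,.005):
        s=Q[abs(Q[:,1]-y)<.0025];E.append([y,s[:,0].min(),s[:,0].max()])
    E=np.array(E)*1000;print('x mid by y',(E[:,1]+E[:,2])/2,'w',E[:,2]-E[:,1])
    F=[]
    for x in np.arange(-.025,.026,.005):
        s=Q[abs(Q[:,0]-x)<.002];F.append([x*1000,s[:,1].max()*1000])
    print('far edge',np.array(F)[:,1], 'slope',np.polyfit(*np.array(F).T,1))
E
python3 - <<'E'
from w import *
held(np.load("pics/w4.npz")['d'])
E
```

```text
plane slopes [0.0031 0.0243] z mm -48.95893681607991 x range -24.29844369051623 24.642509970523353 ymax 20.822047264563505Traceback (most recent call last):
  File "<stdin>", line 2, in <module>
  File "w.py", line 32, in held
    s=Q[abs(Q[:,1]-y)<.0025];E.append([y,s[:,0].min(),s[:,0].max()])
                                         ~~~~~~~~~~^^
    return umr_minimum(a, axis, None, out, keepdims, initial, where)
ValueError: zero-size array to reduction operation minimum which has no identity
```

```bash
python3 - <<'E'
import re
s=open('w.py').read()
s=s.replace("n,lab,st,_=cv2.connectedComponentsWithStats(m2.astype(np.uint8));Q=P[lab==(1+np.argmax(st[1:,4]))]","Q=P[m2]")
open('w.py','w').write(s)
E
python3 - <<'E'
from w import *
d=np.load("pics/w4.npz")['d'];held(d)
c=calibration("wrist");P=cloud(d,c,c['T_tool_cam'])
for v in range(150,300,10): print(v,P[v,200]*1000,P[v,272]*1000,P[v,340]*1000)
print('on table');held(np.load("pics/w3.npz")['d'])
E
```

```text
plane slopes [0.0031 0.0243] z mm -48.95893681607991 x range -24.29844369051623 24.642509970523353 ymax 20.822047264563505Traceback (most recent call last):
  File "<stdin>", line 2, in <module>
  File "w.py", line 32, in held
    s=Q[abs(Q[:,1]-y)<.0025];E.append([y,s[:,0].min(),s[:,0].max()])
                                         ~~~~~~~~~~^^
    return umr_minimum(a, axis, None, out, keepdims, initial, where)
ValueError: zero-size array to reduction operation minimum which has no identity
```

```bash
python3 - <<'E'
from w import *
d=np.load("pics/w4.npz")['d']
c=calibration("wrist");P=cloud(d,c,c['T_tool_cam'])
for v in range(150,380,12): print(v,d[v,272],P[v,190]*1000,P[v,272]*1000,P[v,340]*1000)
E
```

```text
150 0.22216274 [-59.7234 -52.7047  83.3661] [ -0.9624 -52.8259  82.4192] [ 47.4745 -52.8594  82.135 ]
162 0.11562589 [-60.0659 -44.347   81.8666] [ -0.3583 -62.9982 -26.6666] [ 48.019  -44.3303  81.9293]
174 0.09923607 [-28.4859 -60.5782 -36.616 ] [ -0.2651 -62.1904 -44.2571] [ 22.8638 -60.7555 -37.46  ]
186 0.0964304 [-25.4423 -59.4408 -48.9545] [ -0.2488 -59.2571 -48.2208] [ 20.7967 -59.2627 -48.241 ]
198 0.09831304 [-27.1171 -54.2008 -44.1613] [ -0.2591 -55.2113 -47.6106] [ 21.9966 -54.1626 -44.0198]
210 0.09792519 [-27.6198 -49.8895 -43.6544] [ -0.2565 -51.7488 -49.2003] [ 22.3187 -49.9614 -43.853 ]
222 0.09988207 [-28.1283 -45.4342 -43.174 ] [ -0.2671 -47.4848 -48.5859] [ 22.9053 -45.2098 -42.5604]
234 0.100961484 [-27.9247 -41.8742 -45.1849] [ -0.2728 -43.4207 -48.8305] [ 23.2407 -40.7183 -42.4269]
246 0.102123655 [-27.1827 -39.2239 -49.0008] [ -0.2789 -39.2425 -49.0266] [ 22.0678 -39.139  -48.7942]
258 0.10368297 [-27.4246 -35.0798 -49.4612] [ -0.2872 -34.7955 -48.8946] [ 22.4952 -34.4758 -48.2619]
270 0.10565493 [-27.8616 -30.5074 -49.3012] [ -0.2979 -30.0285 -48.4358] [ 22.6
[... 241 characters left out ...]
 [-29.1647 -16.096  -49.0888] [ -0.3231 -15.5941 -48.3698] [ 23.5874 -16.1282 -49.0977]
318 0.11032997 [-29.6901 -10.8378 -48.8154] [ -0.3224 -11.5967 -49.7779] [ 23.9731 -10.9656 -48.9432]
330 0.11289833 [-30.3371  -5.1284 -48.2178] [ -0.3363  -5.8209 -49.0327] [ 24.6824  -4.6334 -47.5802]
342 0.114079244 [-24.5317 -16.4857 -67.1489] [ -0.3424  -0.8548 -49.4775] [ 24.7181  -0.3338 -48.8705]
354 0.11587753 [-23.3889 -16.326  -71.6908] [ -0.352    4.6636 -49.4582] [ 25.0992   5.2041 -48.8669]
366 0.11802666 [-22.1832 -16.6614 -76.311 ] [ -0.3636  10.5909 -49.2076] [ 25.4967  10.9333 -48.8473]
378 0.12078012 [-21.1216 -16.8801 -80.4051] [ -0.3785  17.1753 -48.5424] [ 17.16   -17.1962 -80.6707]
```

```bash
python3 - <<'E'
s=open('w.py').read()
i=s.index("def held")
s=s[:i]+'''def held(d):
    c=calibration("wrist");P=cloud(d,c,c['T_tool_cam'])
    core=(d>0)&(P[...,1]>-.036)&(P[...,1]<-.005)&(abs(P[...,0])<.025)
    z0=np.median(P[core][:,2]); L=P[core&(abs(P[...,2]-z0)<.003)]
    k=np.linalg.lstsq(np.c_[L[:,:2],np.ones(len(L))],L[:,2],rcond=None)[0]
    h=P[...,2]-P[...,:2]@k[:2]-k[2]
    Q=P[(d>0)&(abs(h)<.005)&(abs(P[...,0])<.04)&(P[...,1]>-.08)&(P[...,1]<-.005)]
    E=[];
    for y in np.arange(-.035,-.009,.004):
        s=Q[abs(Q[:,1]-y)<.002];E.append([y,s[:,0].min(),s[:,0].max()])
    E=np.array(E)*1000;print('slopes',k[:2],'z',k[2]*1000,'w',(E[:,2]-E[:,1]),'mid',np.mean(E[:,1:]),'yawslope',np.polyfit(E[:,0],E[:,1:].mean(1),1)[0])
    F=[]
    for x in np.arange(-.025,.026,.005):
        s=Q[abs(Q[:,0]-x)<.002];F.append([x*1000,s[:,1].min()*1000])
    F=np.array(F);print('end edge',F[:,1],np.polyfit(*F.T,1))
'''
open('w.py','w').write(s)
E
python3 - <<'E'
from w import *
print('held');held(np.load("pics/w4.npz")['d'])
print('on table');held(np.load("pics/w3.npz")['d'])
print('tall');held(np.load("pics/w1.npz")['d'])
E
```

```text
held
slopes [ 0.0042 -0.0058] z -48.6950385167951 w [62.0165 62.4445 62.177  61.7039 62.0287 79.8876 79.9856] mid 0.2030878783094988 yawslope -0.013233671841212437
end edge [-60.9786 -60.9172 -60.9255 -62.696  -62.7059 -62.7084 -62.6898 -62.7777
 -61.0748 -61.0444 -61.0587] [ -0.0027 -61.7797]
on tableTraceback (most recent call last):
  File "<stdin>", line 3, in <module>
  File "w.py", line 29, in held
    s=Q[abs(Q[:,1]-y)<.002];E.append([y,s[:,0].min(),s[:,0].max()])
                                        ~~~~~~~~~~^^
    return umr_minimum(a, axis, None, out, keepdims, initial, where)
ValueError: zero-size array to reduction operation minimum which has no identity
```

The held tub is level (slopes ≤0.006), centred across the jaws to about 0.2 mm and along to within 1 mm. Before placing, I'll stop beside the tall tub to re-measure it, since pressing may have shifted it.

```bash
python3 - <<'E'
from w import *
o=get_obs();print(o['tcp_pos'],rel(o,[.638,-.132,.20],np.radians(-62.8)))
E
```

```text
[ 0.4967 -0.2311  0.0804] (array([-114.9555, -128.8852, -119.4782]), array([-0.0014, -0.0008, -0.5921]))
```

>>> servo_tool(increments=[0, 0, -25, 0, 0, 0, 40, 0, 0, -35, 0, 0, 0, 40, 0, 0, -35, 0, 0, 0, 40, -15, -17, -20, 0, 0, 0, 40, -25, -28, -5, 0, 0, 0, 40, -25, -28, 0, 0, 0, 0, 40, -25, -28, 0, 0, 0, 0, 40, -25, -28, 0, 0, 0, 0, 40])

```text
clock: 11.35
tcp_pos: [0.6379, -0.131, 0.1978]
orientation: [2.086, -2.346, -0.003]
contact_force: [0.6, 0.2, -3.5]
grip_width: 0.0616
```

>>> servo_tool(increments=[0, 0, 0, 0.001, 0, -0.1, 40, 0, 0, 0, 0, 0, -0.1, 40, 0, 0, 0, 0, 0, -0.1, 40, 0, 0, 0, 0, 0, -0.1, 40, 0, 0, 0, 0, 0, -0.1, 40, 0, 0, 0, 0, 0, -0.092, 40, 0, 0, 0, 0, 0, 0, 40, 0, 0, 0, 0, 0, 0, 40])

```text
clock: 12.35
tcp_pos: [0.6375, -0.1319, 0.1988]
orientation: [2.68, -1.639, -0.001]
contact_force: [0.3, 1.0, -3.1]
grip_width: 0.0618
```

```bash
python3 - <<'E'
from w import *
o,p,W,d=shot("w5");print(o['clock'],o['tcp_pos'],o['orientation'],o['grip_width'],o['contact_force'])
for t in (.004,.002): print(lidrect(W,d,[.5835,-.025],.0995,tol=t))
held(d)
E
```

```text
12.35 [ 0.6375 -0.1319  0.1988] [ 2.68   -1.639  -0.0009] 0.06178076841263517 [ 0.2764  1.0001 -3.0967]
[583.7811 -24.5715 125.1855  63.3164  26.9489  99.3424]
[583.5673 -24.8005 123.6507  63.3062  27.1705  99.3711]
slopes [ 0.0039 -0.0057] z -48.60990211613096 w [62.2756 61.7917 61.9663 62.2615 61.7253 79.8272 79.9633] mid -0.05163821317307387 yawslope -2.0954461294782198e-08
end edge [-60.8807 -60.8503 -60.9395 -62.6661 -62.6779 -62.6746 -62.5893 -62.6496
 -60.9194 -60.8757 -60.9169] [ -0.0002 -61.6945]
```

View pics/w5.png

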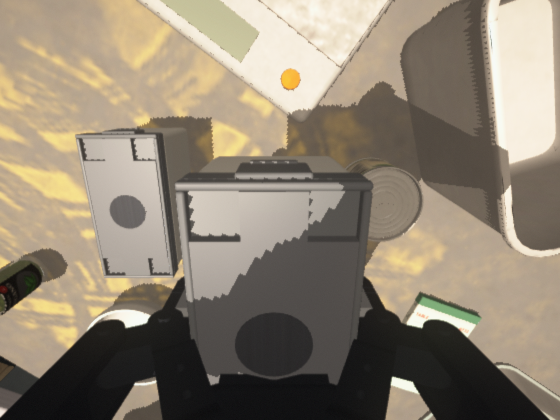

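The wrist view shows the tall lid clear at cols 76–172, vent flat (128,212), the held tub in front. The tall centre is unchanged to within about 1 mm. Moving over it.

```bash
python3 - <<'E'
from w import *
o=get_obs();print(o['tcp_pos'],rel(o,[.5835,-.0250,.132],np.radians(-62.85)))
E
```

```text
[ 0.6376 -0.1318  0.1991] (array([-119.7279,   -0.5152,   67.1159]), array([-0.    ,  0.0001, -0.0005]))
```

>>> servo_tool(increments=[-20, 0, 0, 0, 0, 0, 40, -30, -0.5, 0, 0, 0, 0, 40, -30, 0, 0, 0, 0, 0, 40, -25, 0, 5, 0, 0, 0, 40, -14.7, 0, 20, 0, 0, 0, 40, 0, 0, 25, 0, 0, 0, 40, 0, 0, 17, 0, 0, 0, 40, 0, 0, 0, 0, 0, 0, 40])

```text
clock: 13.4
tcp_pos: [0.5825, -0.0248, 0.1316]
orientation: [2.681, -1.636, -0.002]
contact_force: [0.7, -0.2, -3.6]
grip_width: 0.0614
```

```bash
python3 - <<'E'
from w import *
o,p,W,d=shot("s1","scene");print(o['tcp_pos'],o['clock'],rel(o,[.5835,-.0250,.1175],np.radians(-62.85)))
E
```

```text
[ 0.5825 -0.0248  0.1316] 13.4 (array([ 0.6191, -0.7973, 14.0794]), array([0.0016, 0.0008, 0.001 ]))
```

View pics/s1.png

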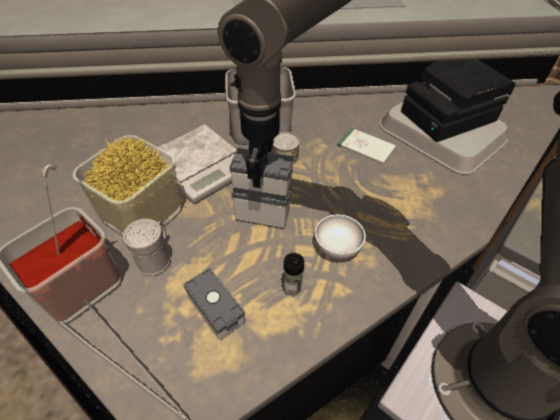

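The held tub (cols 233–291) sits right above the tall one (235–291). Lowering.

>>> servo_tool(increments=[0.6, -0.8, 4, 0, 0, 0, 40, 0, 0, 4, 0, 0, 0, 40, 0, 0, 2, 0, 0, 0, 40, 0, 0, 2, 0, 0, 0, 40, 0, 0, 2, 0, 0, 0, 40, 0, 0, 1, 0, 0, 0, 40, 0, 0, 1, 0, 0, 0, 40, 0, 0, 0, 0, 0, 0, 40])

```text
clock: 14.45
tcp_pos: [0.5847, -0.0253, 0.1167]
orientation: [-2.681, 1.637, -0.001]
contact_force: [-1.0, -0.5, -3.6]
grip_width: 0.0613
```

>>> servo_tool(increments=[0, 0, 0.5, 0, 0, 0, 40, 0, 0, 0.5, 0, 0, 0, 40, 0, 0, 0.5, 0, 0, 0, 40, 0, 0, 0, 0, 0, 0, 40, 0, 0, 0, 0, 0, 0, 40, 0, 0, 0, 0, 0, 0, 40, 0, 0, 0, 0, 0, 0, 40, 0, 0, 0, 0, 0, 0, 40])

```text
clock: 15.45
tcp_pos: [0.585, -0.0254, 0.1157]
orientation: [-2.681, 1.637, -0.002]
contact_force: [-3.2, -1.0, 5.9]
grip_width: 0.0616
```

Contact at TCP z 0.1157 (seated prediction: 0.1158). Releasing.

>>> servo_tool(increments=[0, 0, 0, 0, 0, 0, 85, 0, 0, 0, 0, 0, 0, 85, 0, 0, 0, 0, 0, 0, 85, 0, 0, 0, 0, 0, 0, 85, 0, 0, -20, 0, 0, 0, 85, 0, 0, -45, 0, 0, 0, 85, 0, 0, -45, 0, 0, 0, 85, 0, 0, -20, 0, 0, 0, 85])

```text
clock: 16.45
tcp_pos: [0.5858, -0.0252, 0.2482]
orientation: [-2.679, 1.635, -0.007]
contact_force: [0.8, -0.5, 0.3]
grip_width: 0.0854
```

```bash
python3 - <<'E'
from w import *
o,p,W,d=shot("w6");print(o['clock'],o['tcp_pos'],o['grip_width'])
for t in (.004,.002): print(lidrect(W,d,[.5835,-.025],.1645,tol=t))
o,p,W,d=shot("s2","scene")
print('scene mid',lidrect(W,d,[.5835,-.025],.1645,tol=.004)); 
print(rel(o,[.4900,.2235,.16],np.radians(-101.8)))
E
```

```text
16.45 [ 0.5858 -0.0252  0.2482] 0.08538814981896761
[584.3516 -25.3859 125.1105  62.0947  27.1283 164.2573]
[583.8801 -25.6297 124.0526  62.0944  27.132  164.2688]
scene mid [583.563  -24.7312 125.3933  64.6435  27.5726 165.3499]
(array([-265.6336,  -27.0608,   89.2672]), array([-0.0077, -0.0011,  0.6806]))
```

View pics/w6.png

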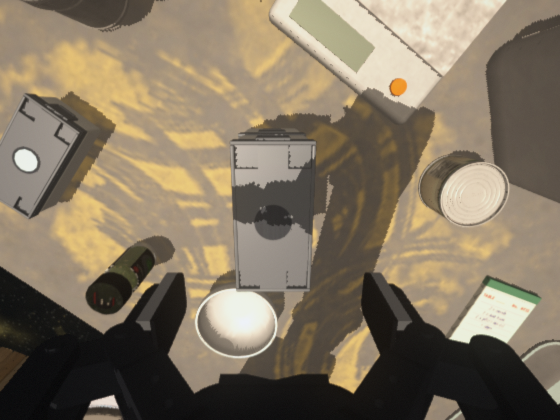

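View pics/s2.png

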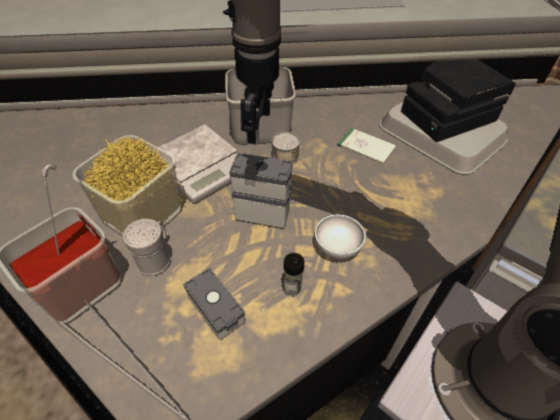

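The middle tub is seated: lid at 164.3 mm with the same -0.6 mm bias as the tall tub's reading, centred (584,-25.5), yaw 27.1°. Nothing else moved. Next is the low tub.

>>> servo_tool(increments=[-44.3, -4.5, 0, 0, 0, 0, 85, -44.3, -4.5, 0, 0, 0, 0, 85, -44.3, -4.5, 0, 0, 0, 0, 85, -44.3, -4.5, 10, 0, 0, 0, 85, -44.3, -4.5, 20, 0, 0, 0, 85, -44.1, -4.5, 20, -0.004, 0, 0.136, 85, 0, 0, 20, -0.004, 0, 0.136, 85, 0, 0, 19, 0, 0, 0.136, 85])

```text
clock: 17.55
tcp_pos: [0.4859, 0.2234, 0.154]
orientation: [2.285, -2.143, -0.006]
contact_force: [1.1, 0.3, 1.2]
grip_width: 0.085
```

>>> servo_tool(increments=[0, 0, 0, 0, 0, 0.136, 85, 0, 0, 0, 0, 0, 0.136, 85, 0, 0, 0, 0, 0, 0, 85, 0, 0, 0, 0, 0, 0, 85, 0, 0, 0, 0, 0, 0, 85, 0, 0, 0, 0, 0, 0, 85, 0, 0, 0, 0, 0, 0, 85, 0, 0, 0, 0, 0, 0, 85])

```text
clock: 18.55
tcp_pos: [0.4871, 0.2231, 0.1562]
orientation: [1.978, -2.432, -0.003]
contact_force: [-0.7, -0.3, 0.1]
grip_width: 0.0849
```

```bash
python3 - <<'E'
from w import *
o,p,W,d=shot("w7");print(o['clock'],o['tcp_pos'],o['grip_width'])
r=None
for t in (.004,.002): r=lidrect(W,d,[.490,.2235],.0555,tol=t);print(r)
print(rel(o,[r[0]/1000,r[1]/1000,.010],np.radians(r[4]-90)))
E
```

```text
18.55 [0.4871 0.2231 0.1562] 0.08493444602218228
[490.571  223.43   123.9987  62.2937 -11.4984  55.3724]
[490.4224 223.4897 123.7013  62.12   -11.5685  55.3818]
(array([ -1.5896,  -4.0003, 146.1507]), array([ 0.0057, -0.0039, -0.0031]))
```

View pics/w7.png

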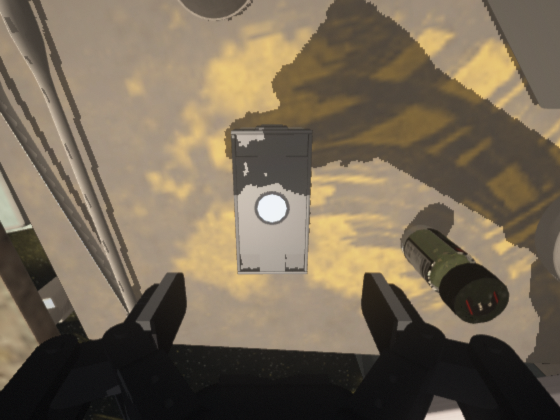

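The low lid is centred at (272,203), cols 233–312, between the fingers. Grasping at TCP z about 0.008.

>>> servo_tool(increments=[-1, -3.2, 0, 0.005, -0.004, -0.003, 85, 0, 0, 45, 0, 0, 0, 85, 0, 0, 50, 0, 0, 0, 85, 0, 0, 33, 0, 0, 0, 85, 0, 0, 15, 0, 0, 0, 85, 0, 0, 5, 0, 0, 0, 85, 0, 0, 0, 0, 0, 0, 85, 0, 0, 0, 0, 0, 0, 85])

```text
clock: 19.6
tcp_pos: [0.4912, 0.2239, 0.0093]
orientation: [-1.985, 2.433, 0.0]
contact_force: [0.1, -0.7, 0.7]
grip_width: 0.0852
```

```bash
python3 - <<'E'
from w import *
o=get_obs();print(o['clock'],o['tcp_pos'],o['contact_force'],rel(o,[.4905,.2235,.008],np.radians(-101.55)))
E
```

```text
19.6 [0.4912 0.2239 0.0093] [ 0.128  -0.6626  0.6617] (array([0.5704, 0.5947, 1.2814]), array([-0.0009,  0.0014, -0.0008]))
```

>>> servo_tool(increments=[0.5, 0.6, 1, 0, 0, 0, 85, 0, 0, 0, 0, 0, 0, 60, 0, 0, 0, 0, 0, 0, 50, 0, 0, 0, 0, 0, 0, 40, 0, 0, 0, 0, 0, 0, 40, 0, 0, 0, 0, 0, 0, 40, 0, 0, 0, 0, 0, 0, 40, 0, 0, 0, 0, 0, 0, 40], squeeze=40)

```text
clock: 20.6
tcp_pos: [0.4898, 0.2232, 0.0075]
orientation: [1.986, -2.434, -0.001]
contact_force: [-1.1, -1.2, 6.1]
grip_width: 0.0616
```

>>> servo_tool(increments=[0, 0, -8, 0, 0, 0, 40, 0, 0, -25, 0, 0, 0, 40, 0, 0, -45, 0, 0, 0, 40, 0, 0, -50, 0, 0, 0, 40, 0, 0, -50, 0, 0, 0, 40, 0, 0, -50, 0, 0, 0, 40, 0, 0, -25, 0, 0, 0, 40, 0, 0, 0, 0, 0, 0, 40])

```text
clock: 21.6
tcp_pos: [0.4906, 0.2235, 0.262]
orientation: [-1.984, 2.432, -0.0]
contact_force: [1.1, -0.4, -3.3]
grip_width: 0.0614
```

```bash
python3 - <<'E'
from w import *
o,p,W,d=shot("w8");print(o['clock'],o['tcp_pos'],o['grip_width'],o['contact_force'],o['moment'])
held(d)
# waypoint: beside stack, on tool -x .. side
y=np.radians(-62.85);x=np.array([np.cos(y),np.sin(y)])
t=np.array([.584,-.0254])-x*.13;print(t)
print(rel(o,[*t,.262],y))
E
```

```text
21.6 [0.4906 0.2235 0.262 ] 0.061408018430109866 [ 1.0842 -0.4179 -3.2857] [-0.0402 -0.0627  0.0272]
slopes [ 0.0003 -0.0081] z -48.0324226707538 w [62.1581 61.8074 61.7879 61.8856 62.0017 79.7565 79.9392] mid 0.1407971820970084 yawslope -0.009384677349536257
end edge [-62.6153 -62.6398 -62.473  -64.507  -64.1793 -64.2389 -64.5606 -64.4819
 -62.6576 -62.5278 -62.5538] [ -0.0002 -63.4032]
[0.5247 0.0903]
(array([123.6887, -60.2059,  -0.1829]), array([-0.0031,  0.0015, -0.6762]))
```

View pics/w8.png

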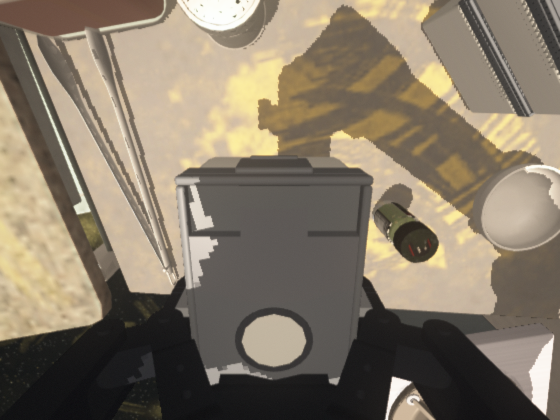

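Held low tub is level. Its end edge shows it sits about 1.7 mm further along −y of the tool than the middle tub did, so I'll compensate: TCP target (0.5834, −0.0260), seated TCP z about 0.1675.

```bash
python3 - <<'E'
from w import *
o=get_obs();print(o['tcp_pos']);print(rel(o,[.5834,-.0260,.205],np.radians(-62.85)))
E
```

```text
[0.4896 0.2229 0.26  ]
(array([ 225.0121, -141.8881,   54.9306]), array([ 0.0003,  0.0003, -0.6762]))
```

>>> servo_tool(increments=[20, -12.6, 0, 0, 0, 0, 40, 36, -22.7, 0, 0, 0, 0, 40, 36, -22.7, 0, 0, 0, 0, 40, 36, -22.7, 0, 0, 0, 0, 40, 36, -22.7, 0, 0, 0, 0, 40, 36, -22.7, 0, 0, 0, 0, 40, 25, -15.8, 0, 0, 0, 0, 40, 0, 0, 0, 0, 0, -0.076, 40])

```text
clock: 22.65
tcp_pos: [0.5828, -0.0296, 0.257]
orientation: [2.07, -2.357, -0.004]
contact_force: [0.1, 1.2, -2.3]
grip_width: 0.0615
```

>>> servo_tool(increments=[0, 0, 0, 0, 0, -0.12, 40, 0, 0, 0, 0, 0, -0.12, 40, 0, 0, 0, 0, 0, -0.12, 40, 0, 0, 0, 0, 0, -0.12, 40, 0, 0, 20, 0, 0, -0.12, 40, 0, 0, 25, 0, 0, 0, 40, 0, 0, 10, 0, 0, 0, 40, 0, 0, 0, 0, 0, 0, 40])

```text
clock: 23.65
tcp_pos: [0.5825, -0.0258, 0.2033]
orientation: [2.679, -1.637, -0.006]
contact_force: [0.3, -0.1, -2.3]
grip_width: 0.0615
```

```bash
python3 - <<'E'
from w import *
o,p,W,d=shot("s3","scene");o=get_obs();print(o['tcp_pos'],o['clock'],o['orientation'],rel(o,[.5834,-.0260,.18],np.radians(-62.85)))
E
```

```text
[ 0.5833 -0.0258  0.2045] 23.7 [ 2.68   -1.6377 -0.0028] (array([ 0.2436,  0.0006, 24.5068]), array([ 0.0017,  0.0011, -0.0001]))
```

View pics/s3.png

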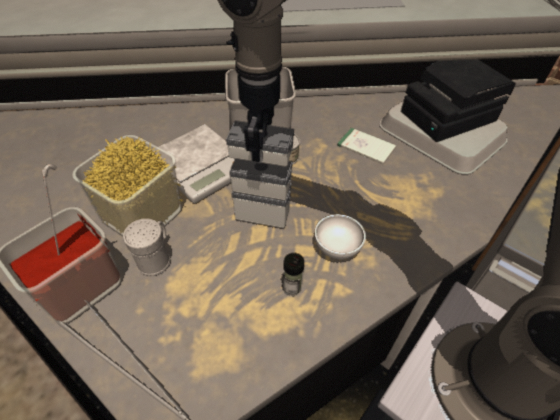

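The low tub (cols 229–293, nearer the camera) hovers squarely above the stack (232–292). Lowering to about 0.178, then checking again.

>>> servo_tool(increments=[0.2, 0, 10, 0.0015, 0.001, 0, 40, 0, 0, 10, 0, 0, 0, 40, 0, 0, 5, 0, 0, 0, 40, 0, 0, 1, 0, 0, 0, 40, 0, 0, 0, 0, 0, 0, 40, 0, 0, 0, 0, 0, 0, 40, 0, 0, 0, 0, 0, 0, 40, 0, 0, 0, 0, 0, 0, 40])

```text
clock: 24.7
tcp_pos: [0.5837, -0.026, 0.1791]
orientation: [-2.68, 1.638, -0.002]
contact_force: [0.6, -0.5, -1.9]
grip_width: 0.0617
```

```bash
python3 - <<'E'
from w import *
o=get_obs();print(o['tcp_pos'],o['clock'],o['contact_force'],rel(o,[.5834,-.0260,.1675],np.radians(-62.85)))
E
```

```text
[ 0.5837 -0.026   0.1791] 24.7 [ 0.5605 -0.4948 -1.9191] (array([-0.1638,  0.3243, 11.6182]), array([-0.0011, -0.0006, -0.0001]))
```

>>> servo_tool(increments=[0, 0.3, 2, 0, 0, 0, 40, 0, 0, 2, 0, 0, 0, 40, 0, 0, 2, 0, 0, 0, 40, 0, 0, 1.5, 0, 0, 0, 40, 0, 0, 1.5, 0, 0, 0, 40, 0, 0, 1, 0, 0, 0, 40, 0, 0, 1, 0, 0, 0, 40, 0, 0, 0, 0, 0, 0, 40])

```text
clock: 25.7
tcp_pos: [0.5834, -0.0261, 0.1679]
orientation: [-2.68, 1.638, -0.001]
contact_force: [-0.5, -0.4, -2.3]
grip_width: 0.0614
```

>>> servo_tool(increments=[0, 0, 0.5, 0, 0, 0, 40, 0, 0, 0.5, 0, 0, 0, 40, 0, 0, 0.3, 0, 0, 0, 40, 0, 0, 0, 0, 0, 0, 40, 0, 0, 0, 0, 0, 0, 40, 0, 0, 0, 0, 0, 0, 40, 0, 0, 0, 0, 0, 0, 40, 0, 0, 0, 0, 0, 0, 40])

```text
clock: 26.7
tcp_pos: [0.5838, -0.0261, 0.1675]
orientation: [-2.68, 1.638, -0.003]
contact_force: [-2.6, -0.0, 4.7]
grip_width: 0.0613
```

Contact at 0.1675, exactly as predicted. Releasing and backing off.

>>> servo_tool(increments=[0, 0, 0, 0, 0, 0, 85, 0, 0, 0, 0, 0, 0, 85, 0, 0, 0, 0, 0, 0, 85, 0, 0, 0, 0, 0, 0, 85, 0, 0, -20, 0, 0, 0, 85, 0, 0, -45, 0, 0, 0, 85, 0, 0, -45, 0, 0, 0, 85, 0, 0, -10, 0, 0, 0, 85])

```text
clock: 27.7
tcp_pos: [0.585, -0.0259, 0.2902]
orientation: [-2.678, 1.636, -0.009]
contact_force: [-0.3, 0.1, -0.7]
grip_width: 0.0852
```

```bash
python3 - <<'E'
from w import *
o,p,W,d=shot("w9");print(o['clock'],o['tcp_pos'],o['grip_width'],o['contact_force'])
for t in (.004,.002): print('low',lidrect(W,d,[.5835,-.025],.2175,tol=t))
L=W[(np.hypot(W[...,0]-.5837,W[...,1]+.0255)<.04)&(abs(W[...,2]-.2175)<.003)]
print('slopes',np.linalg.lstsq(np.c_[L[:,:2],np.ones(len(L))],L[:,2],rcond=None)[0])
o,p,W,d=shot("s4","scene")
print('scene low',lidrect(W,d,[.5835,-.025],.2175,tol=.004)); 
E
```

```text
27.7 [ 0.585  -0.0259  0.2902] 0.0851828451319625 [-0.3112  0.1338 -0.6756]
low [584.0958 -25.735  123.6748  62.1487  27.1354 215.2747]
low [588.0693 -21.9812  51.704   50.0008 -68.5257 215.9356]
slopes [0.0005 0.0012 0.2152]
scene low [584.6129 -24.5658 123.9897  64.8591  27.5943 216.5433]
```

View pics/s4.png

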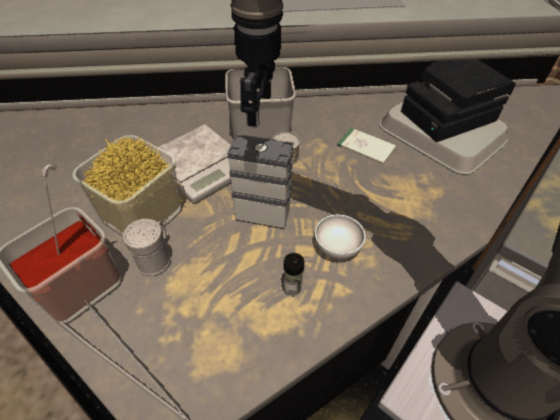

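View pics/w9.png

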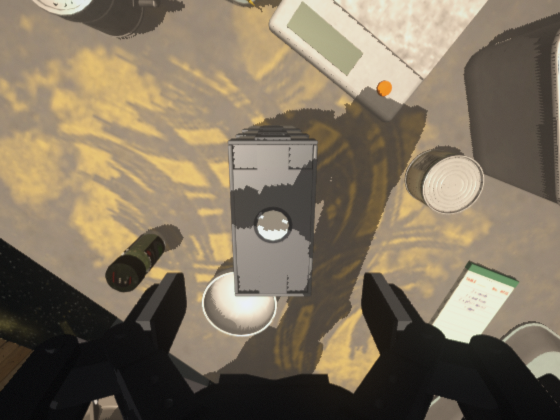

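Low lid is at 215.3 mm (expected 216, minus the 0.6 mm bias), level, and centred with the tubs below at yaw 27.1°. The bystanders are unmoved and the robot is clear.

```bash
python3 - <<'E'
from bench import *
o=get_obs();print(o['clock'],o['qvel'].round(3));print(hand_in())
E
```

```text
27.8 [-0.004  0.029  0.004  0.044  0.004 -0.018 -0.003]
the job is handed in; nothing more can be done
None
```

I pressed both vents, stacked the middle tub on the tall one and the low tub on top, and handed in at 27.8 s. The hand-in gave no verdict.

- **Vents:** each press stopped at lid height (0.100 m and 0.070 m) with 12–14 N, and the wrist pictures taken after each press show both buttons flat.
- **Stacking:** both tubs made contact within 0.1 mm of the predicted seated height. The final lid heights were 164.3 mm and 215.3 mm. Seated values are 165 and 216 mm, and the wrist camera had been reading about 0.6 mm low on all the lids.
- **Alignment:** in the wrist camera the three lid centres agree within about 1 mm, with yaw 27.1–27.2° for all three. The top lid's slope is about 0.001 rad.
- **Surroundings:** the last pictures show the bystanders in place and the gripper open, above and clear of the stack.

The views did not agree exactly. The scene and wrist cameras differed by about 1–1.3 mm across the lids, and two wrist readings of the tall tub differed by about 1.2 mm. All of this is within the 7 mm tolerance. In the last check, the tighter-tolerance lid rectangle on the low tub picked up only part of the lid, so I ignored it and used the wider one. I did not separately re-measure the tall tub's own position at the end.

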